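# Hold a spring-return bayonet cap at its vent mark

### The job

Fit the orange bayonet cap into the round socket on the battery case, lugs down through the notches until it is fully home, then twist it clockwise (seen from above) to the yellow vent mark, halfway to the red lock mark, never turning it as far as the lock click. The cap springs back if released, so finish still gripping it steadily at the yellow mark. Leave the grey screw cap, the cell meter and the thumb screw where they are.

Things in the scene. Friction and masses are not known exactly. Their poses are not given: they have to be found in the camera images.
- cap: Loose orange bayonet cap, about 90 g, upright on the green mat. Origin: centre of its underside, z up. Black plug 33 mm across, z 0 to 13 mm; two steel lugs on it at +x and -x, 9 mm wide, reaching 23 mm from the axis, z 0 to 5; orange flange 56 mm across, z 13 to 18, with white pointers at +x and -x above the lugs. A half turn makes no difference: either lug fits either notch.
- cap_bar (a point): Middle of the cap's grip bar, on its axis 32 mm above its underside. The bar is 44 mm long along the cap's x, 14 mm thick along y, and stands on the flange from 18 to 43 mm above the underside. Pinch it across its thickness from above.
- socket: Fixed dark steel bayonet socket on the case's aluminium strip. Origin: centre of its underside, 100 mm above the bench, z up. Black base 82 mm across, 4 mm thick, with paint marks: white at +x and -x (lugs enter here), yellow 45 degrees clockwise from above of each white (vent, halfway), red 90 degrees clockwise (lock). Collar 60 mm across, top at z = 18 mm.
- socket_mouth (a point): Centre of the socket's mouth, at the collar's top, 18 mm above its origin. The lip (4 mm thick) has a 38 mm bore and two 13 mm wide notches at +x and -x, reaching 26 mm out. The cap can turn only with its lugs under the lip. Fully home its underside is 11 mm below this point (7 mm above the socket's origin), its flange 2 mm above the collar; raised against the lip it is 2 mm higher.
- core (a joint): Turn of the brass core in the socket, rad, clockwise from above positive: 0 at the notches, 1.52 at the lock. Its slots take the lugs with play, so it reads about 0.09 less than the cap's twist: 0.70 with the cap at yellow. A spring turns it back to 0 (0.035 N m at 0, 0.09 at 0.75). Spring pins make the click: the lugs meet them at about 60 degrees of twist and are past them at 90.
- power_case: Fixed dark battery case, 240 (x) by 360 (y) by 100 mm high, carrying the socket on an aluminium strip along its -x side; low fittings on the strip up to 10 mm high. Origin: centre of its underside.
- screw_cap: Loose grey round screw cap with no lugs and no bar, 50 mm across, 30 mm high, standing on the bench mat; not to be used or moved. Origin: centre of its underside.
- cell_meter: Loose black meter with a screen, 110 (x) by 68 (y) by 22 mm, lying on the case; not to be moved. Origin: centre of its underside.
- thumb_screw: Loose steel thumb screw, 32 mm disc with a stud, 16 mm high, on the case; not to be moved. Origin: centre of its underside.

How it is judged:
By the outcome, as a careful person would: the job done as asked, in the order asked, and still so for the second after the job is handed in, while the arm keeps its last pose, push and grip.
It also fails if it takes over 46 s, if anything falls off the work surface, if the arm or the gripper's body presses on something with over 40 N, if the wrist force passes 120 N, or if a joint passes its speed limit or range.

### The arm

A 7-joint arm with a two-finger parallel gripper is mounted at the origin on the work surface. World frame = base frame: x ahead of the robot, y to its left, z up, the work surface at z = 0. Lengths are in m, angles in rad, forces in N, time in s.
With the tool pointing down it reaches from about 0.35 to 0.9 m from the base axis. Payload 8.1 kg.
Tool frame: the origin (TCP) lies at the very end of the fingers, on their centre line; the grasp point (between the pads) lies 19 mm behind it (arm.tcp_to_grasp is the distance from the TCP to the grasp point, in m); z points along the fingers, y is the line along which they close (so a half turn about z gives the same grasp; the last joint's range is limited). The gripper opens to 92 mm and grips with 3 to 60 N. Pads are 19 mm wide; open, the fingers measure 130 mm over their backs; the gripper's body (75 mm by 190 mm) begins 47 mm behind the grasp point.
Start: joints at [-1.365, 0.434, 0.025, 1.573, -0.012, 1.134, -0.075], TCP at [0.19, 0.595, 0.227] pointing down, gripper open.
Joint ranges: [-2.62, 2.62], [-0.44, 2.09], [-1.27, 1.32], [0.08, 2.57], [-1.32, 4.46], [0.12, 2], [-2.74, 2.74]. Speed limits (rad/s): [2.22, 2.22, 3.01, 3.01, 3.14, 3.14, 3.14].

### API

Orientations are given as a rotation vector (axis times angle).
In Python, from cell import arm, imaging gives the robot as it stands (arm), with the cameras (imaging).
- The arm moves only by the tool nudge_tcp, called after "Request:" by a JSON object that holds its "method" and its "body". Schema: {"type":"object","properties":{"offsets":{"type":"array","items":{"type":"array","items":{"type":"number"},"minItems":5,"maxItems":5},"minItems":1,"maxItems":10},"grip_force":{"type":"number"},"only":{"type":"string"},"quiet":{"type":"boolean"},"lines":{"type":"string"}},"required":["offsets"],"additionalProperties":false}. offsets is a list of rows, 1 to 10 of them, each of 5 numbers: dx, dy, dz in shares of the most that a row can go, 1 being 50 mm, then a turn about the tool's z in fractions of the full range, 1 being 2 rad, then the opening from 0.0 (shut) to 1.0 (fully open); each row shifts and turns the commanded pose from where the row before left it, along the tool's axes as they then stand; what a row does not reach is not made up. A row lasts 1/10 s, in which the tool goes at most 0.05 m and 0.15 rad, less where a joint would pass 70% of its speed; a pose out of reach is approached as far as the arm can. The fingers move at their own pace and stop on an object; grip_force is the grip in N (left out, the last holds). Time passes only in rows, so rows that do not move let the fingers close. The tool returns the time, the measured TCP pose, the force, the opening and the grip force at its end. only (a regular expression) keeps the lines of the reply that match it, lines (a string "A,B") keeps lines A to B, and quiet returns only ok. No shift or turn number may pass 1 either way. Input that does not fit is refused with a message, and nothing moves.
- arm.observe(): the state, without advancing time (a new reading comes with each control period).
- imaging.get_image(name): name is "scene" or "top" or "wrist"; returns a dict with "image" (384x512x3 uint8, blue, green, red), "fx", "fy", "cx", "cy" (pixels), "cam_to_world" (4x4, takes a point from camera to world coordinates); the wrist camera has in their place "mount" (4x4, takes a point from camera to tool coordinates, whose origin is the TCP and whose axes are the flange's). Camera axes: x right, y down, z forward; pixel columns grow to the right and rows downward; lengths in m; the calibration is good to about 2 mm. A picture is of the moment at which its call begins: read the wrist's pose just before it. There is no depth.
- arm.sign_off(): hands the job in; it is judged then, once.
The state is a dict: "clock": time; "joints": joint angles; "dq": joint speeds; "joint_efforts": joint torques, N m; "position": TCP position; "ee_rot": TCP orientation; "force": force on the tool from outside, world axes, zero at the start; "ft_torque": the same for the moment, N m; "width": opening from 0.0 (shut) to 1.0 (fully open); "gripper_force": force on a finger pad.
Only numpy, scipy, OpenCV 4.12 (cv2) and the standard library are available. Lean on these libraries where they do the work, as an engineer would, in place of code of your own. Each camera call takes 0.05 s, during which the arm holds its last target. There are 200 camera calls.

## Working session

There is one attempt and no reset: what is moved stays moved. The work goes in short steps, Python scripts to look and compute and a tool call to move; the robot and the scene stay as the last step left them, time stands still between calls to the robot, and variables do not carry over. Pictures are saved under pics/ and viewed, at most 10 in all, crops included, and the job is handed in when it is done.

```bash
ls; mkdir -p pics; python3 - <<'E'
from cell import arm, imaging
import cv2,numpy as np
o=arm.observe();print({k:np.round(v,3).tolist() for k,v in o.items()}, arm.tcp_to_grasp)
a=imaging.get_image("scene");b=imaging.get_image("top")
for n,d in(("scene",a),("top",b)):
    print(n,d["fx"],d["fy"],d["cx"],d["cy"],np.round(d["cam_to_world"],3).tolist())
    cv2.imwrite(f"pics/{n}0.png",d["image"])
E
```

```text
cell.py
pics
{'clock': 0.0, 'joints': [-1.365, 0.435, 0.025, 1.574, -0.012, 1.134, -0.075], 'dq': [0.001, 0.002, -0.001, -0.0, 0.001, 0.002, 0.001], 'joint_efforts': [0.001, -66.784, 0.985, -31.446, -0.06, 0.043, 0.0], 'position': [0.19, 0.595, 0.226], 'ee_rot': [-0.483, -3.104, 0.003], 'force': [-0.549, 0.622, -0.778], 'ft_torque': [0.011, -0.014, -0.042], 'gripper_force': 0.0, 'width': 0.998} 0.0188
scene 427.26415815954516 427.26415815954516 252.19624460567402 186.66642849160715 [[0.106, 0.841, -0.53, 1.053], [0.994, -0.088, 0.061, -0.039], [0.005, -0.533, -0.846, 0.88], [0.0, 0.0, 0.0, 1.0]]
top 462.20676785033356 462.20676785033356 248.9673222702047 191.60377008521888 [[-0.012, -0.992, 0.128, 0.44], [-1.0, 0.011, -0.007, 0.018], [0.005, -0.128, -0.992, 1.066], [0.0, 0.0, 0.0, 1.0]]
```

View pics/top0.png

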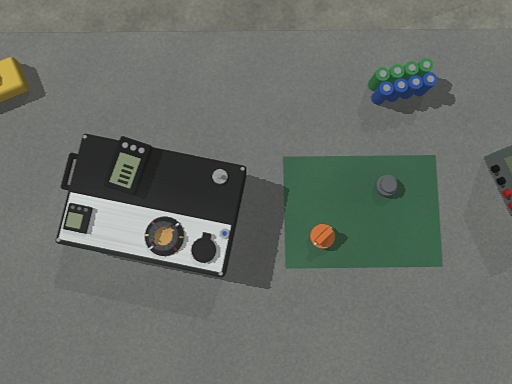

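View pics/scene0.png

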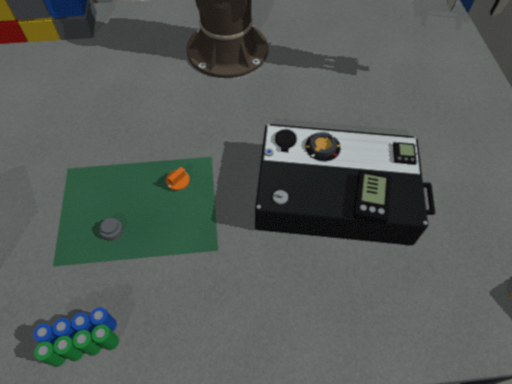

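The top view shows the orange cap at about (322,236) with its bar tilted, the socket at (165,236), the grey screw cap at (387,185) and the thumb screw at (220,176). In the scene view the cap is at (178,178) and the socket at (323,146). Next I measure the cap and socket and zoom in.

```bash
cat > h.py <<'E'
import cv2,numpy as np
from scipy.spatial.transform import Rotation as R
from cell import arm, imaging
def grab(n):
    o=arm.observe(); d=imaging.get_image(n)
    if n=="wrist":
        T=np.eye(4);T[:3,:3]=R.from_rotvec(o["ee_rot"]).as_matrix();T[:3,3]=o["position"]
        d["cam_to_world"]=T@d["mount"]
    return d
def cast(d,uv,z):
    uv=np.atleast_2d(uv).astype(float);M=np.array(d["cam_to_world"])
    r=np.c_[(uv[:,0]-d["cx"])/d["fx"],(uv[:,1]-d["cy"])/d["fy"],np.ones(len(uv))]@M[:3,:3].T
    return M[:3,3]+r*((z-M[2,3])/r[:,2])[:,None]
def proj(d,p):
    M=np.linalg.inv(d["cam_to_world"]);q=np.atleast_2d(p)@M[:3,:3].T+M[:3,3]
    return np.c_[d["fx"]*q[:,0]/q[:,2]+d["cx"],d["fy"]*q[:,1]/q[:,2]+d["cy"]]
def mask(d,lo,hi,box=None):
    m=cv2.inRange(cv2.cvtColor(d["image"],cv2.COLOR_BGR2HSV),np.array(lo),np.array(hi))
    if box: k=np.zeros_like(m);k[box[1]:box[3],box[0]:box[2]]=255;m&=k
    return m
def delta(target,yaw_turn=0):
    o=arm.observe();return R.from_rotvec(o["ee_rot"]).inv().apply(np.array(target)-o["position"])
E
python3 - <<'E'
from h import *
t=grab("top");s=grab("scene")
for d,b,n in((t,(290,200,360,270),"top"),(s,(150,150,200,200),"scene")):
    m=mask(d,(5,150,120),(18,255,255),b)
    v,u=np.nonzero(m);print(n,u.mean(),v.mean(),len(u),cast(d,[u.mean(),v.mean()],.022))
print("sock",cast(t,[165,236],.118),cast(s,[323,146],.118))
c=t["image"]
A=cv2.resize(c[210:264,295:349],(400,400),interpolation=cv2.INTER_CUBIC)
B=cv2.resize(c[209:263,138:192],(400,400),interpolation=cv2.INTER_CUBIC)
cv2.imwrite("pics/z.png",np.hstack([A,B]))
E
```

```text
top 321.9392523364486 235.29205607476635 428 [[ 0.47316453 -0.15175303  0.022     ]]
scene 178.53488372093022 178.73546511627907 344 [[ 0.47506454 -0.15124377  0.022     ]]
sock [[0.47236573 0.18449566 0.118     ]] [[0.4850167  0.18483954 0.118     ]]
```

View pics/z.png

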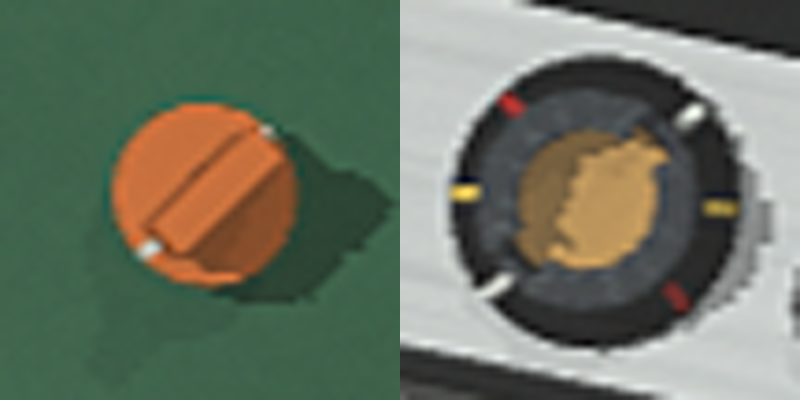

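The left crop shows the cap pointers at (265,130) and (150,250). The right crop shows the socket's white marks at (690,115) and (495,287), yellow at right and left, and red at lower right and upper left. I'll move over the cap for a wrist view.

```bash
python3 - <<'E'
from h import *
print(delta([.474,-.151,.2]))
d=imaging.get_image("wrist");print(np.round(d["mount"],3),d["fx"])
E
```

```text
[-0.49744855 -0.62442055  0.02692209]
[[-0.001 -0.963 -0.27   0.073]
 [ 1.    -0.001  0.001  0.001]
 [-0.001 -0.27   0.963 -0.159]
 [ 0.     0.     0.     1.   ]] 270.17445148925367
```

Careful with the scale: shifts go in shares of 50 mm and turns go in shares of 2 rad. That gives: -0.039 m is -0.78, -0.031 m is -0.62.

Request:
{"method": "nudge_tcp", "body": {"offsets": [[-0.62, -0.78, 0, 0, 1], [-0.62, -0.78, 0, 0, 1], [-0.62, -0.78, 0, 0, 1], [-0.62, -0.78, 0, 0, 1], [-0.62, -0.78, 0, 0, 1], [-0.62, -0.78, 0, 0, 1], [-0.62, -0.78, 0, 0, 1], [-0.62, -0.78, 0, 0, 1], [-0.62, -0.78, 0, 0, 1], [-0.62, -0.78, 0, 0, 1]]}}

```text
clock: 1.25
position: [0.3671, 0.1277, 0.227]
ee_rot: [0.483, 3.104, 0.001]
force: [2.6, 0.9, 0.1]
width: 0.998
gripper_force: 0.0
```

Request:
{"method": "nudge_tcp", "body": {"offsets": [[-0.62, -0.78, 0, 0, 1], [-0.62, -0.78, 0, 0, 1], [-0.62, -0.78, 0, 0, 1], [-0.62, -0.78, 0.2, 0, 1], [-0.62, -0.78, 0.2, 0, 1], [-0.62, -0.78, 0.2, 0, 1], [0, 0, 0, 0.075, 1], [0, 0, 0, 0.075, 1], [0, 0, 0, 0.075, 1], [0, 0, 0, 0, 1]]}}

```text
clock: 2.25
position: [0.4719, -0.1476, 0.1971]
ee_rot: [-1.167, -2.916, 0.0]
force: [0.3, -0.1, -0.2]
width: 1.002
gripper_force: 0.0
```

```bash
python3 - <<'E'
from h import *
print(delta([.474,-.151,.2]))
d=grab("wrist");cv2.imwrite("pics/w1.png",d["image"])
print(proj(d,[.474,-.151,.04]))
E
```

```text
[-0.00384337 -0.00100343 -0.00293258]
[[254.76460747 182.65524425]]
```

View pics/w1.png

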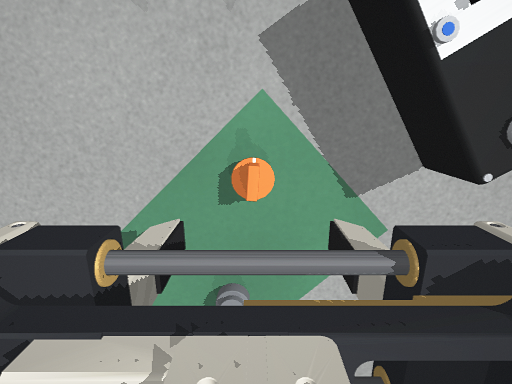

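The wrist view shows the cap at (253,180), with its bar nearly vertical in the image and one pointer at (254,160). The screw cap is behind, at (232,293). I'll refine the cap pose numerically.

```bash
python3 - <<'E'
from h import *
d=grab("wrist");t=grab("top")
m=mask(d,(3,120,60),(20,255,255),(210,140,300,215))
c=max(cv2.findContours(m,0,1)[0],key=cv2.contourArea)[:,0]
h=cv2.convexHull(c)[:,0]; e=cv2.fitEllipse(c);print("ell",e, cast(d,e[0],.02))
print(cast(t,cv2.fitEllipse(max(cv2.findContours(mask(t,(3,120,60),(20,255,255),(290,200,360,270)),0,1)[0],key=cv2.contourArea))[0],.02))
# pointers
for n,q,b in(("w",d,(225,150,285,215)),("t",t,(300,215,345,260))):
    w=mask(q,(0,0,150),(180,110,255),b);k,l,s,cc=cv2.connectedComponentsWithStats(w)
    for i in range(1,k): print(n,s[i],cc[i],cast(q,cc[i],.02))
cv2.imwrite("pics/w1z.png",cv2.resize(d["image"][148:213,220:285],(585,585),interpolation=cv2.INTER_CUBIC))
print("tool y deg",np.degrees(np.arctan2(*R.from_rotvec(arm.observe()["ee_rot"]).as_matrix()[[1,0],1])))
E
```

```text
ell ((252.25726318359375, 178.87571716308594), (41.29572296142578, 42.917232513427734), 95.49267578125) [[ 0.47178266 -0.1531701   0.02      ]]
[[ 0.46371044 -0.14421658  0.02      ]]
w [252 157   4   6  21] [253.47619048 159.85714286] [[ 0.45514765 -0.13524389  0.02      ]]
w [274 181   1   1   1] [274. 181.] [[ 0.49288397 -0.13486576  0.02      ]]
w [240 201   4   1   4] [241.5 201. ] [[ 0.48359917 -0.18378915  0.02      ]]
w [238 202   1   1   1] [238. 202.] [[ 0.48144296 -0.18807099  0.02      ]]
w [281 205   1   1   1] [281. 205.] [[ 0.52309002 -0.14995825  0.02      ]]
t [331 221   1   1   1] [331. 221.] [[ 0.5052349  -0.17364978  0.02      ]]
t [331 223   1   1   1] [331. 223.] [[ 0.50070761 -0.17349409  0.02      ]]
t [331 230   1   1   1] [331. 230.] [[ 0.4849014  -0.17295056  0.02      ]]
t [330 233   2   2   3] [330.66666667 233.66666667] [[ 0.47665495 -0.17191351  0.02      ]]
t [332 236   1   1   1] [332. 236.] [[ 0.47137563 -0.17474447  0.02      ]]
t [332 238   3   4   7] [332.85714286 239.71428571] [[ 0.46301852 -0.17638916  0.02      ]]
t [314 242   3   3   6] [314.83333333 243.16666667] [[ 0.45575872 -0.13550637  0.02      ]]
tool y deg 46.783228870516986
```

View pics/w1z.png

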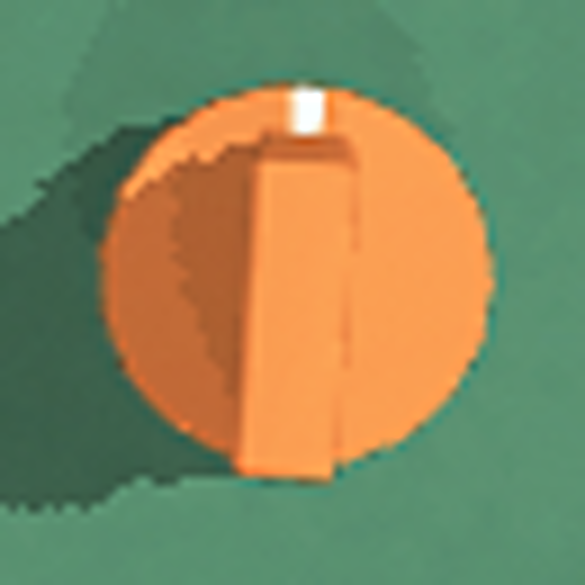

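The crop shows the pointer at (307,110) and the bar's top face between (258,162)/(352,162) and (240,470)/(334,477). The bar is tilted about 3°.

```bash
python3 - <<'E'
from h import *
d=grab("wrist");f=lambda u,v:(220+u/9-.5,148+v/9-.5)
q=cast(d,[f(258,162),f(352,162),f(334,477),f(240,470)],.045)
a=(q[0]+q[1])/2;b=(q[2]+q[3])/2;print(q,"c",q.mean(0),"len",np.linalg.norm(a-b),"ang",np.degrees(np.arctan2(*(b-a)[[1,0]])))
c=q.mean(0);p=cast(d,f(308,110),.02)[0];print("ptr",p,np.degrees(np.arctan2(*(c-p)[[1,0]])))
fl=cast(d,[f(102,280),f(492,280),f(300,85)],.02);print(fl,(fl[0]+fl[1])/2)
for z in(.02,):print(delta([c[0],c[1],z]))
E
```

```text
[[ 0.45311592 -0.14133353  0.045     ]
 [ 0.46146124 -0.13246864  0.045     ]
 [ 0.49101953 -0.1634688   0.045     ]
 [ 0.48165715 -0.17197514  0.045     ]] c [ 0.47181346 -0.15231153  0.045     ] len 0.04235345879583725 ang -46.69446683798538
ptr [ 0.45535359 -0.13481889  0.02      ] -46.7422725670841
[[ 0.45293864 -0.17273888  0.02      ]
 [ 0.49084597 -0.13247587  0.02      ]
 [ 0.45205995 -0.13323088  0.02      ]] [ 0.47189231 -0.15260737  0.02      ]
[-0.00323792 -0.00374298  0.17726022]
```

In the tool's units: 0.045 m is 0.9, 0.025 m is 0.5, 0.061 rad / 2 = 0.0305.

Request:
{"method": "nudge_tcp", "body": {"offsets": [[-0.064, -0.074, 0, 0, 1], [0, 0, 0, 0.0305, 1], [0, 0, 0.9, 0, 1], [0, 0, 0.9, 0, 1], [0, 0, 0.7, 0, 1], [0, 0, 0.5, 0, 1], [0, 0, 0.24, 0, 1], [0, 0, 0.15, 0, 1], [0, 0, 0, 0, 1]], "grip_force": 45}}

```text
clock: 3.35
position: [0.4719, -0.1527, 0.0277]
ee_rot: [-1.252, -2.881, -0.0]
force: [-0.8, 0.2, -0.7]
width: 0.995
gripper_force: 0.0
```

```bash
python3 -c "
from h import *
print(delta([.4718,-.1524,.0255]))"
```

```text
[0.00027858 0.00016627 0.00220693]
```

In the tool's units: 0.003 m is 0.06.

Request:
{"method": "nudge_tcp", "body": {"offsets": [[0, 0, 0.06, 0, 0.5], [0, 0, 0, 0, 0.25], [0, 0, 0, 0, 0], [0, 0, 0, 0, 0], [0, 0, 0, 0, 0], [0, 0, 0, 0, 0], [0, 0, 0, 0, 0], [0, 0, 0, 0, 0]], "grip_force": 45}}

```text
clock: 4.15
position: [0.4717, -0.1524, 0.0247]
ee_rot: [-1.252, -2.881, -0.0]
force: [-0.1, -0.0, 0.5]
width: 0.353
gripper_force: 0.0
```

Request:
{"method": "nudge_tcp", "body": {"offsets": [[0, 0, 0, 0, 0], [0, 0, 0, 0, 0], [0, 0, 0, 0, 0], [0, 0, 0, 0, 0], [0, 0, 0, 0, 0], [0, 0, 0, 0, 0]]}}

```text
clock: 4.75
position: [0.4717, -0.1524, 0.0247]
ee_rot: [-1.252, -2.881, -0.0]
force: [0.8, -0.5, -1.3]
width: 0.147
gripper_force: 45.0
```

Request:
{"method": "nudge_tcp", "body": {"offsets": [[0, 0, -0.4, 0, 0], [0, 0, -0.8, 0, 0], [0, 0, -0.9, 0, 0], [0, 0, -0.9, 0, 0], [0, 0, -0.6, 0, 0], [0, 0, 0, 0, 0]]}}

```text
clock: 5.35
position: [0.4739, -0.1533, 0.2085]
ee_rot: [1.25, 2.875, 0.004]
force: [0.5, -0.2, -1.2]
width: 0.15
gripper_force: 45.0
```

```bash
python3 -c "
from h import *
print(delta([.472,.184,.205]))
d=grab('wrist');cv2.imwrite('pics/w2.png',d['image'])"
```

```text
[0.24789901 0.22867937 0.00339275]
```

In the tool's units: 0.035 m is 0.7, 0.0286 m is 0.572.

Request:
{"method": "nudge_tcp", "body": {"offsets": [[0.7, 0.572, 0, 0, 0], [0.7, 0.572, 0, 0, 0], [0.7, 0.572, 0, 0, 0], [0.7, 0.572, 0, 0, 0], [0.7, 0.572, 0, 0, 0], [0.7, 0.572, 0, 0, 0], [0.7, 0.572, 0, 0, 0], [0.7, 0.572, 0, 0, 0], [0, 0, 0, 0, 0], [0, 0, 0, 0, 0]]}}

```text
clock: 6.4
position: [0.4469, 0.2088, 0.2032]
ee_rot: [-1.248, -2.882, 0.004]
force: [0.9, -0.8, -0.9]
width: 0.148
gripper_force: 45.0
```

```bash
python3 - <<'E'
from h import *
d=grab("wrist");cv2.imwrite("pics/w3.png",d["image"])
print(proj(d,[.472,.184,.118]), delta([.472,.184,.205]))
E
```

```text
[[257.14245227 231.31983175]] [-0.03400774  0.00206895 -0.00151201]
```

View pics/w3.png

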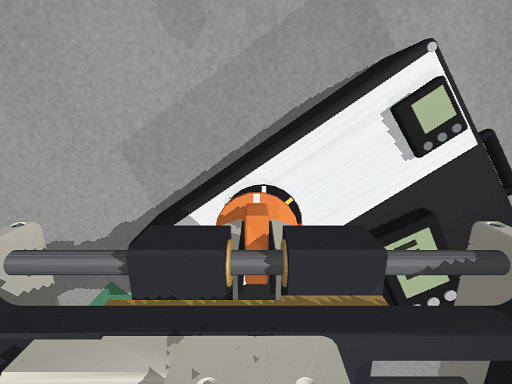

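The held cap hides the socket: only its edge shows, with one white mark at (264,189) and one yellow at (290,201). I'll back off along tool +x for a clear view.

In the tool's units: 0.04 m is 0.8, 0.01 m is 0.2.

Request:
{"method": "nudge_tcp", "body": {"offsets": [[0.8, 0, -0.1, 0, 0], [0.8, 0, -0.1, 0, 0], [0.2, 0, 0, 0, 0], [0, 0, 0, 0, 0]]}}

```text
clock: 6.85
position: [0.3857, 0.2739, 0.2143]
ee_rot: [-1.25, -2.881, 0.001]
force: [0.9, -0.6, -1.1]
width: 0.144
gripper_force: 45.0
```

```bash
python3 - <<'E'
from h import *
d=grab("wrist");cv2.imwrite("pics/w4.png",d["image"])
o=arm.observe();np.savez("pics/w4.npz",T=d["cam_to_world"])
u,v=proj(d,[.472,.184,.105])[0];print(u,v)
u0,v0=int(u)-50,int(v)-45
cv2.imwrite("pics/w4z.png",cv2.resize(d["image"][v0:v0+75,u0:u0+100],(800,600),interpolation=cv2.INTER_CUBIC));print(u0,v0)
E
```

```text
257.08465490322817 294.18895182532526
207 249
```

View pics/w4z.png

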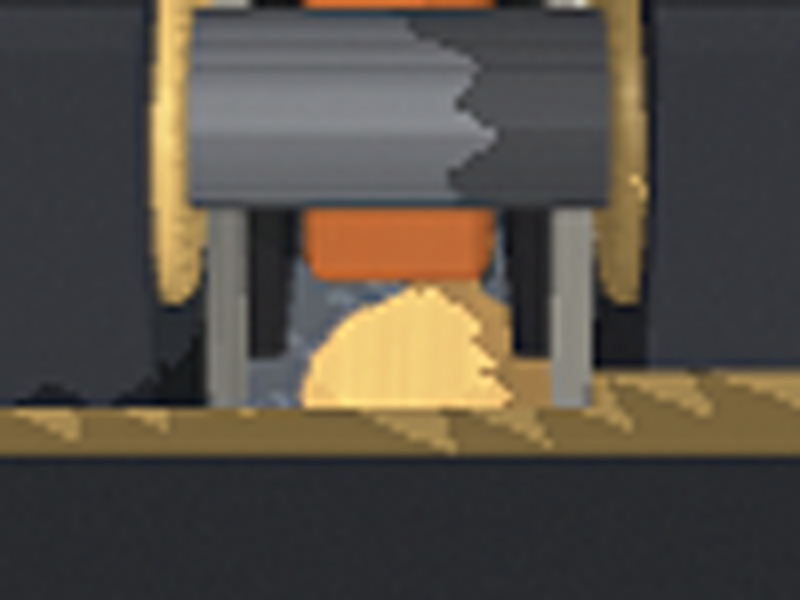

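That was the wrong side: image up is tool +x. I'll go back along tool −x.

In the tool's units: -0.04 m is -0.8.

Request:
{"method": "nudge_tcp", "body": {"offsets": [[-0.8, 0, 0, 0, 0], [-0.8, 0, 0, 0, 0], [-0.8, 0, 0, 0, 0], [-0.8, 0, 0, 0, 0], [-0.8, 0, 0, 0, 0], [0, 0, 0, 0, 0], [0, 0, 0, 0, 0]]}}

```text
clock: 7.6
position: [0.5238, 0.1243, 0.2144]
ee_rot: [1.26, 2.877, -0.002]
force: [-0.1, 0.0, -1.3]
width: 0.148
gripper_force: 45.0
```

```bash
python3 - <<'E'
from h import *
d=grab("wrist");cv2.imwrite("pics/w5.png",d["image"])
np.savez("pics/w5.npz",T=d["cam_to_world"])
u,v=proj(d,[.472,.184,.105])[0];print(u,v,delta([.472,.184,.205]))
u0,v0=int(u)-40,int(v)-30
cv2.imwrite("pics/w5z.png",cv2.resize(d["image"][v0:v0+60,u0:u0+80],(800,600),interpolation=cv2.INTER_CUBIC));print(u0,v0)
for n,lo,hi in(("white",(0,0,170),(180,60,255)),("yel",(22,150,150),(35,255,255)),("red",(172,120,90),(180,255,255)),("red2",(0,150,90),(4,255,255)),("brass",(10,90,60),(21,255,255))):
    m=mask(d,lo,hi,(u0,v0,u0+80,v0+60));k,l,s,c=cv2.connectedComponentsWithStats(m)
    for i in range(1,k):
        if s[i,4]>4: print(n,s[i,4],c[i],cast(d,c[i],.104)[0][:2])
E
```

```text
257.9901454326714 109.93184304498651 [0.07727037 0.00200305 0.0093207 ]
217 79
white 116 [220.04310345  86.06034483] [0.43143887 0.17569061]
white 90 [219.82222222 128.66666667] [0.45652254 0.14605324]
white 10 [225.9 130.9] [0.46226168 0.14845275]
white 14 [230.         137.14285714] [0.46913865 0.14665213]
white 13 [295.         136.53846154] [0.5156222  0.19025092]
yel 16 [291.125   80.0625] [0.47660204 0.22436608]
yel 29 [236.17241379 132.75862069] [0.47080296 0.15390729]
red2 33 [225.39393939 105.42424242] [0.44639996 0.16603201]
brass 1589 [263.32347388 105.58023914] [0.47303337 0.19036559]
```

View pics/w5z.png

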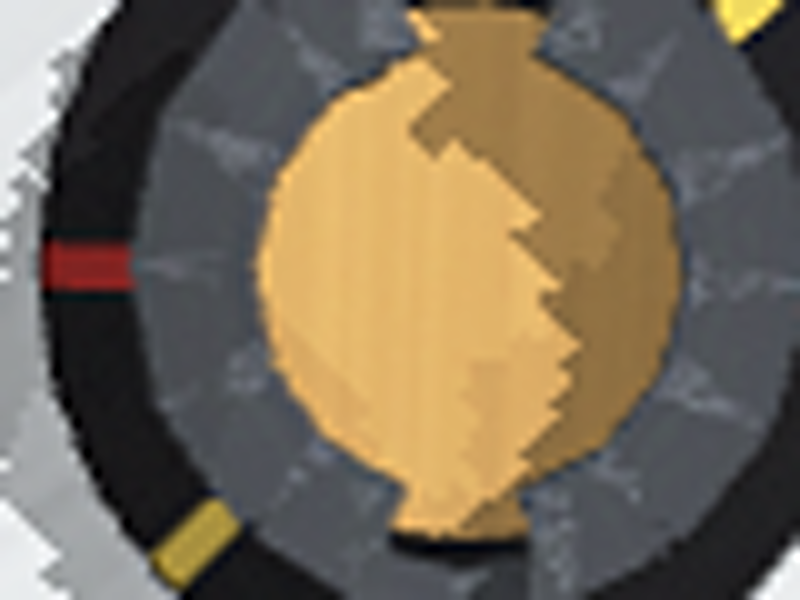

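The crop shows a clear socket: red mark at (88,267), yellow at (197,543) and (745,15), notches at (478,15) and (460,545), and bore edges at x≈258 and 682. I'll measure all six marks and the bore rim.

```bash
python3 - <<'E'
from h import *
d=grab("wrist");B=(205,60,315,160);P={}
for n,lo,hi in(("white",(0,0,170),(180,60,255)),("yel",(22,120,120),(35,255,255)),("red",(0,150,80),(4,255,255)),("redb",(172,120,80),(180,255,255))):
    k,l,s,c=cv2.connectedComponentsWithStats(mask(d,lo,hi,B))
    for i in range(1,k):
        p=cast(d,c[i],.104)[0][:2];r=np.linalg.norm(p-[.472,.186])
        if s[i,4]>8 and .03<r<.044: print(n,s[i,4],c[i].round(1),p.round(4),r.round(4),np.degrees(np.arctan2(p[1]-.186,p[0]-.472)).round(1))
# bore rim and notch corners from the crop, z=.118
f=lambda u,v:(217+u/10-.5,79+v/10-.5)
q=cast(d,[f(258,267),f(682,267)],.118);print("bore",q,q.mean(0),np.linalg.norm(q[0]-q[1]))
q=cast(d,[f(412,55),f(545,50),f(405,485),f(525,495)],.118);print("notch",q)
a=(q[0]+q[1])/2;b=(q[2]+q[3])/2;print((a+b)/2,np.degrees(np.arctan2(*(b-a)[[1,0]])))
cv2.imwrite("pics/w6z.png",cv2.resize(d["image"][60:150,200:320],(800,600),interpolation=cv2.INTER_CUBIC))
E
```

```text
white 40 [264.5  67.5] [0.45  0.217] 0.038 125.4
white 31 [261.5 146.6] [0.4972 0.1625] 0.0344 -43.1
yel 44 [291.7  80.4] [0.4761 0.2261] 0.0403 84.2
yel 34 [235.8 134.6] [0.4708 0.1539] 0.0321 -92.1
red 36 [224.7 107.3] [0.4461 0.1658] 0.0328 -142.1
red 37 [300.7 110. ] [0.501  0.2133] 0.0398 43.3
bore [[0.45797772 0.17873667 0.118     ]
 [0.48602511 0.2047061  0.118     ]] [0.47200141 0.19172138 0.118     ] 0.03822391185745664
notch [[0.45601446 0.20125568 0.118     ]
 [0.46435364 0.20953925 0.118     ]
 [0.48070842 0.17371196 0.118     ]
 [0.48943219 0.18056713 0.118     ]]
[0.47262718 0.1912685  0.118     ] -48.63019055323844
```

The picture shifted by about 2 px between the two grabs because the arm was still settling, so I'll measure again from one consistent frame.

```bash
python3 - <<'E'
from h import *
for _ in range(2):
    d=grab("wrist");print(arm.observe()["position"].round(4) if hasattr(arm.observe()["position"],"round") else arm.observe()["position"],d["cam_to_world"][:3,3].round(4))
    m=mask(d,(8,70,40),(22,255,255),(230,70,300,145))
    c=max(cv2.findContours(m,0,1)[0],key=cv2.contourArea)[:,0]
    p=cast(d,c,.118)[:,:2];
    for _ in range(6):
        A=np.c_[2*p,np.ones(len(p))];s=np.linalg.lstsq(A,(p**2).sum(1),rcond=None)[0];r=np.sqrt(s[2]+s[:2]@s[:2])
        e=np.linalg.norm(p-s[:2],axis=1)-r;p=p[abs(e)<max(.001,1.5*np.std(e))]
    print("bore",s[:2],r,len(p))
    for n,lo,hi in(("white",(0,0,170),(180,60,255)),("yel",(22,120,120),(35,255,255)),("red",(0,150,80),(4,255,255))):
        k,l,st,cc=cv2.connectedComponentsWithStats(mask(d,lo,hi,(205,60,315,160)))
        q=[cast(d,cc[i],.104)[0][:2] for i in range(1,k) if st[i,4]>8]
        q=[x for x in q if .031<np.linalg.norm(x-s[:2])<.043]
        if len(q)==2: print(n,(q[0]+q[1])/2,np.degrees(np.arctan2(*(q[1]-q[0])[::-1])),np.linalg.norm(q[0]-q[1]))
    t=[s[0],s[1],.2];print("delta",delta(t),"tooly",np.degrees(np.arctan2(*R.from_rotvec(arm.observe()["ee_rot"]).as_matrix()[[1,0],1])))
E
```

```text
[0.5225 0.1279 0.2145] [0.4731 0.1816 0.3736]
bore [0.47345405 0.1895203 ] 0.018802287194233845 104
yel [0.47354368 0.1899165 ] -93.96892570501605 0.0723630815055348
red [0.47355949 0.18974944] 41.06586119115659 0.07257122660833196
delta [0.078541  0.0062157 0.014519 ] tooly 43.02768398341581
[0.5225 0.1283 0.2146] [0.4728 0.1822 0.3737]
bore [0.47345089 0.18954566] 0.0188069854591328 102
white [0.47972849 0.15531212] 21.46726830525046 0.03795994053622093
yel [0.4737124  0.18984307] -94.16147418823252 0.07238979763685176
red [0.47360354 0.18972214] 40.92863062940126 0.07247323659710618
delta [0.07818196 0.00600153 0.01460577] tooly 43.07748966251734
```

In the tool's units: 0.03 m is 0.6, 0.006 m is 0.12, 0.036 rad / 2 = 0.018.

Request:
{"method": "nudge_tcp", "body": {"offsets": [[0.6, 0.04, 0, 0, 0], [0.6, 0.04, 0, 0, 0], [0.36, 0.04, 0, 0, 0], [0, 0, 0, 0.018, 0], [0, 0, 0.6, 0, 0], [0, 0, 0.5, 0, 0], [0, 0, 0.12, 0, 0], [0, 0, 0, 0, 0], [0, 0, 0, 0, 0], [0, 0, 0, 0, 0]]}}

```text
clock: 8.8
position: [0.4749, 0.1894, 0.1549]
ee_rot: [1.303, 2.857, 0.003]
force: [0.6, 0.1, -1.0]
width: 0.145
gripper_force: 45.0
```

```bash
python3 -c "
from h import *
print(delta([.4735,.1896,.13]),np.degrees(np.arctan2(*R.from_rotvec(arm.observe()['ee_rot']).as_matrix()[[1,0],1])))"
```

```text
[ 0.00106706 -0.00099927  0.02487729] 40.97203521406389
```

Request:
{"method": "nudge_tcp", "body": {"offsets": [[0, 0, 0.08, 0, 0], [0, 0, 0, 0, 0], [0, 0, 0, 0, 0], [0, 0, 0, 0, 0]]}}

```text
clock: 9.2
position: [0.4742, 0.1891, 0.1498]
ee_rot: [1.304, 2.858, 0.0]
force: [0.3, 0.5, -0.7]
width: 0.148
gripper_force: 45.0
```

```bash
python3 -c "
from h import *
print(delta([.4735,.1896,.13]),np.degrees(np.arctan2(*R.from_rotvec(arm.observe()['ee_rot']).as_matrix()[[1,0],1])))"
```

```text
[ 0.00089273 -0.00019411  0.01981287] 40.95792207316916
```

Aligned to within 1 mm. I'll correct that and descend gently.

In the tool's units: 0.003 m is 0.06, 0.0008 m is 0.016.

Request:
{"method": "nudge_tcp", "body": {"offsets": [[0.016, 0, 0, 0, 0], [0, 0, 0.06, 0, 0], [0, 0, 0.06, 0, 0], [0, 0, 0.06, 0, 0], [0, 0, 0, 0, 0], [0, 0, 0, 0, 0]]}}

```text
clock: 9.8
position: [0.4735, 0.1896, 0.1405]
ee_rot: [-1.304, -2.858, 0.001]
force: [-0.2, -0.8, -2.0]
width: 0.149
gripper_force: 45.0
```

Request:
{"method": "nudge_tcp", "body": {"offsets": [[0, 0, 0.06, 0, 0], [0, 0, 0.06, 0, 0], [0, 0, 0, 0, 0], [0, 0, 0, 0, 0]]}}

```text
clock: 10.2
position: [0.4736, 0.1896, 0.1346]
ee_rot: [-1.304, -2.858, 0.0]
force: [-1.0, -0.3, -1.0]
width: 0.149
gripper_force: 45.0
```

In the tool's units: 0.002 m is 0.04, 0.001 m is 0.02.

Request:
{"method": "nudge_tcp", "body": {"offsets": [[0, 0, 0.04, 0, 0], [0, 0, 0.02, 0, 0], [0, 0, 0.02, 0, 0], [0, 0, 0, 0, 0], [0, 0, 0, 0, 0]]}}

```text
clock: 10.7
position: [0.4738, 0.1897, 0.1314]
ee_rot: [-1.304, -2.858, -0.001]
force: [-3.3, -0.8, 9.5]
width: 0.146
gripper_force: 45.0
```

Request:
{"method": "nudge_tcp", "body": {"offsets": [[0, 0, 0.02, 0, 0], [0, 0, 0, 0, 0], [0, 0, 0, 0, 0]]}}

```text
clock: 11.0
position: [0.4739, 0.1898, 0.1313]
ee_rot: [-1.304, -2.858, -0.003]
force: [-7.5, -2.6, 23.1]
width: 0.147
gripper_force: 45.0
```

In the tool's units: -0.0006 m is -0.012.

Request:
{"method": "nudge_tcp", "body": {"offsets": [[0, 0, -0.012, 0, 0], [0, 0, 0, 0, 0]]}}

```text
clock: 11.2
position: [0.4739, 0.1897, 0.1314]
ee_rot: [-1.304, -2.858, -0.002]
force: [-5.1, -1.9, 15.3]
width: 0.149
gripper_force: 45.0
```

Request:
{"method": "nudge_tcp", "body": {"offsets": [[0, 0, 0, 0.04, 0], [0, 0, 0, 0.04, 0], [0, 0, 0, 0, 0], [0, 0, 0, 0, 0]]}}

```text
clock: 11.6
position: [0.4741, 0.1897, 0.1314]
ee_rot: [1.528, 2.745, 0.002]
force: [-4.1, -1.1, 14.5]
width: 0.15
gripper_force: 45.0
```

```bash
python3 -c "
from h import *
o=arm.observe();print(delta([.4735,.1896,.13]),o['ft_torque'],np.degrees(np.arctan2(*R.from_rotvec(o['ee_rot']).as_matrix()[[1,0],1])))
d=grab('top');cv2.imwrite('pics/t2.png',d['image'])"
```

```text
[ 0.00020325 -0.00055892  0.00138213] [-0.46309007  1.00127749 -0.00431776] 31.775903748679834
```

In the tool's units: 0.08 rad / 2 = 0.04.

Request:
{"method": "nudge_tcp", "body": {"offsets": [[0, 0, 0, 0.04, 0], [0, 0, 0, 0.04, 0], [0, 0, 0, 0.04, 0], [0, 0, 0, 0, 0], [0, 0, 0, 0, 0]]}}

```text
clock: 12.15
position: [0.4744, 0.1896, 0.1314]
ee_rot: [1.846, 2.542, 0.002]
force: [-2.8, -2.3, 14.5]
width: 0.15
gripper_force: 45.0
```

```bash
python3 -c "
from h import *
o=arm.observe();print(delta([.4735,.1896,.13]),o['ft_torque'],np.degrees(np.arctan2(*R.from_rotvec(o['ee_rot']).as_matrix()[[1,0],1])))
d=grab('top');im=d['image'];cv2.imwrite('pics/t3.png',cv2.resize(im[200:275,115:215],(800,600),interpolation=cv2.INTER_CUBIC))"
```

```text
[ 0.00024787 -0.00086506  0.00140881] [-0.55560926  0.77830574  0.07094553] 18.024774727301367
```

View pics/t3.png

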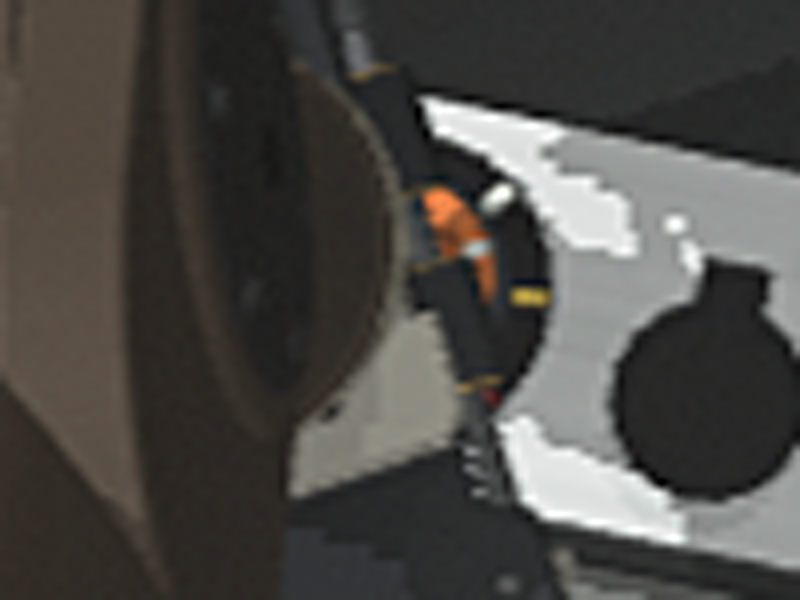

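The top view shows the cap's pointer at (475,248), between white (497,197) and yellow (530,297). The cap turns with the gripper, and the spring torque is felt at 0.07 N m. I'll turn the remaining 22°.

In the tool's units: 0.08 rad / 2 = 0.04.

Request:
{"method": "nudge_tcp", "body": {"offsets": [[0, 0, 0, 0.04, 0], [0, 0, 0, 0.04, 0], [0, 0, 0, 0.04, 0], [0, 0, 0, 0.04, 0], [0, 0, 0, 0.032, 0], [0, 0, 0, 0, 0], [0, 0, 0, 0, 0], [0, 0, 0, 0, 0]]}}

```text
clock: 13.0
position: [0.475, 0.1895, 0.1314]
ee_rot: [2.296, 2.142, 0.004]
force: [-1.0, -2.5, 11.7]
width: 0.147
gripper_force: 45.0
```

```bash
python3 - <<'E'
from h import *
o=arm.observe();print(delta([.4735,.1896,.13]),o['ft_torque'],np.degrees(np.arctan2(*R.from_rotvec(o['ee_rot']).as_matrix()[[1,0],1])))
for n in("wrist","top"):
    d=grab(n);cv2.imwrite(f"pics/{n}_f.png",d["image"])
    if n=="wrist": print(proj(d,[.4735,.1896,.125]))
    else:
        for nm,lo,hi in(("w",(0,0,140),(180,60,255)),("y",(20,100,100),(35,255,255)),("o",(5,150,100),(18,255,255))):
            k,l,s,c=cv2.connectedComponentsWithStats(mask(d,lo,hi,(160,215,190,250)))
            for i in range(1,k):
                if s[i,4]>2:
                    p=cast(d,c[i],.104 if nm=="y" else .125)[0][:2]-[.4735,.1896];print(nm,s[i,4],c[i].round(1),p.round(4),np.degrees(np.arctan2(p[1],p[0])).round(1),np.linalg.norm(p).round(4))
i=d["image"];cv2.imwrite("pics/f.png",cv2.resize(i[205:265,130:210],(800,600),interpolation=cv2.INTER_CUBIC))
E
```

```text
[ 2.46911915e-05 -1.51752402e-03  1.39473380e-03] [-0.59105589  0.21310348  0.03887168] -3.9728371995942164
[[254.35745354 231.51160673]]
w 286 [184.6 230. ] [ 0.0103 -0.0459] -77.3 0.047
w 8 [176.8 224.1] [ 0.0224 -0.0299] -53.2 0.0374
w 4 [174.5 235.5] [-0.0006 -0.0256] -91.3 0.0256
y 9 [180.8 236.6] [-0.0022 -0.0353] -93.5 0.0354
o 50 [172.8 234.6] [ 0.0013 -0.0221] -86.6 0.0222
```

View pics/f.png

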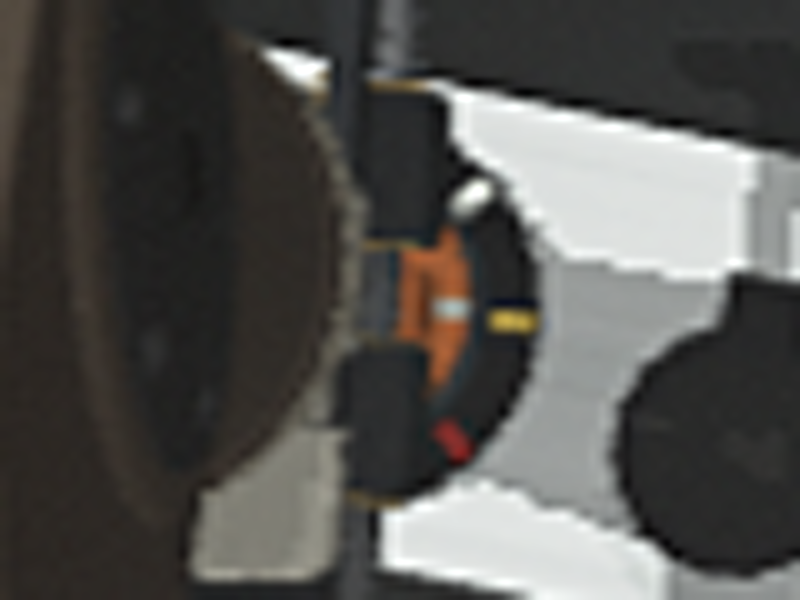

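The last view shows the pointer at (452,308) in line with the yellow mark at (513,320). The tool is at −3.97° against the mark's −4.0°, and the cap is seated under a 12 N push. I'll do a short hold to confirm it's steady, then hand in.

Request:
{"method": "nudge_tcp", "body": {"offsets": [[0, 0, 0, 0, 0], [0, 0, 0, 0, 0], [0, 0, 0, 0, 0], [0, 0, 0, 0, 0], [0, 0, 0, 0, 0]]}}

```text
clock: 13.6
position: [0.475, 0.1895, 0.1314]
ee_rot: [2.296, 2.142, 0.004]
force: [-0.5, -1.6, 11.4]
width: 0.149
gripper_force: 45.0
```

```bash
python3 - <<'E'
from h import *
d=grab("top");k,l,s,c=cv2.connectedComponentsWithStats(mask(d,(0,0,140),(180,60,255),(170,230,179,240)));print(c[1:])
o=arm.observe();print(np.degrees(np.arctan2(*R.from_rotvec(o['ee_rot']).as_matrix()[[1,0],1])))
print(arm.sign_off())
E
```

```text
[[174.5 235.5]]
-3.9763586026699627
the job is handed in; nothing more can be done
None
```

I handed the job in at 13.6 s: the cap is seated in the socket, turned 45° clockwise to the yellow mark and still gripped steadily there. It was never turned beyond 45°, so it stayed short of the lock click, and the screw cap, meter and thumb screw were left alone.

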